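# Dress the bobbin sander's spindle

### The arm

A 6-joint arm with a two-finger parallel gripper is mounted at the origin on the work surface. World frame = base frame: x ahead of the robot, y to its left, z up, the work surface at z = 0. Lengths are in mm, angles in degrees, forces in N, time in s.
With the tool pointing down it reaches from about 350 to 850 mm from the base axis. Payload 8.1 kg.
Tool frame: the origin (TCP) lies where the fingers leave the gripper's body, on its centre line; the fingertips stand 73 mm ahead of it and the grasp point (between the pads) lies 54 mm ahead of it; z points along the fingers, y is the line along which they close (so a half turn about z gives the same grasp; the last joint's range is limited). The gripper opens to 85 mm and grips with 20 to 120 N. Pads are 22 mm wide; open, the fingers measure 114 mm over their backs; the gripper's body (76 mm by 85 mm) begins 54 mm behind the grasp point. The pads swing forward as they close: fully open they stand 13 mm farther back than shut.
Start: joints at [-76.627, 7.471, 85.268, -0, 87.261, -4.893], TCP at [188.077, -569.766, 303.892] pointing down, gripper open.
Joint ranges: [-169.43, 169.43], [-51.17, 129.36], [1.28, 143.12], [-76.62, 256.62], [0, 156.53], [-152.29, 152.29]. Speed limits (degrees/s): [136.94, 136.94, 159.86, 180, 180, 180].

### API

Orientations are given as [roll, pitch, yaw] about the fixed x, y, z axes, in that order (R = Rz(yaw) Ry(pitch) Rx(roll)).
In Python, from bench import sense, optics, r gives the robot as it stands.
- The arm moves only by the tool servo_tool, never from a script. Its argument "plan" is a list that holds one entry, the list of rows, each a list of 5 numbers: the shift along the world's x, y, z in m, then the turn about the world's z in degrees, then the finger opening in m, from 0 to 0.0854. A call has 1 to 10 rows; each row shifts and turns the commanded pose from where the row before left it; what a row does not reach is not made up. A row lasts 1/10 s, in which the tool goes at most 50 mm and 8.59 degrees, less where a joint would pass 70% of its speed; a pose out of reach is approached as far as the arm can. A call is refused whole if a number of a shift passes 0.05 or a number of a turn 8.59, either way. A call with a gripper value outside its range is refused whole. The fingers move at their own pace and stop on an object; "force" is the grip in N (left out, the last holds). Time passes only in rows, so rows that do not move let the fingers close. It gives the time, the measured TCP pose, the force, the opening and the grip force at its end, in the units of the state.
- sense(): the state, without advancing time (a new reading comes with each control period).
- optics.snapshot(name): name is "side" or "top" or "wrist"; returns a dict with "frame" (400x640x3 uint8, blue, green, red), "fx", "fy", "cx", "cy" (pixels), "cam_to_world" (4x4, takes a point from camera to world coordinates). Camera axes: x right, y down, z forward; pixel columns grow to the right and rows downward; lengths in mm; the calibration is good to about 2 mm. A picture is of the moment at which its call begins. There is no depth.
- r.hand_in(): hands the job in; it is judged then, once.
The state is a dict: "time": time; "joint_pos": joint angles; "qd": joint speeds; "joint_efforts": joint torques, N m; "tool_pos": TCP position; "tcp_rot": TCP orientation; "ft_force": force on the tool from outside, world axes, zero at the start; "wrist_torque": the same for the moment, N m; "finger_gap": finger opening in mm; "grip_force": force on a finger pad.
Only numpy, scipy, OpenCV 4.12 (cv2) and the standard library are available. Lean on these libraries where they do the work, as an engineer would, in place of code of your own. Each camera call takes 0.05 s, during which the arm holds its last target. There are 200 camera calls.

### The job

Get the bobbin sander's spindle ready for its nut. First press the red spindle-lock lever right down until it snaps over and stays down by itself; then thread the parts onto the spindle, widest first: the wide reddish-brown sanding drum, the blue clamp washer on top of it, and the small brass collar last, each fully home. Lower the parts onto the spindle rather than dropping them, and leave the spare drum, the nut, the pencil and the hand tools where they lie.

Things in the scene. Friction and masses are not known exactly. Their poses are not given: they have to be found in the camera images.
- sander: bench bobbin sander, fixed: grey aluminium bed plate 22 mm thick, spindle upright through its 80 mm throat. Origin on the spindle axis at bench-top height, z up. The bed reaches 110 mm to +x and -x, 100 mm to +y, 130 mm to -y; a switch box 55 mm high stands at x 110 to 155 mm. With all parts home, the drum's centre is 48 mm, the washer's 92 mm and the collar's 104 mm above the origin
- spindle_seat (a point): the seat, on the spindle axis: top of the spindle's 50 mm wide shoulder, 10 mm above the bench and 12 mm below the bed's surface; the drum's underside rests here
- spindle_top (a point): tip of the steel spindle, 120 mm above the bench (110 mm above the seat, so it stands 34 mm proud of a seated drum). The spindle is 16 mm in diameter and its last 10 mm taper to 6 mm; all bores are 20 mm
- spindle_lock (a joint): angle of the sprung spindle-lock lever on the sander's -y side: 0 at rest (arm raised 0.5 rad above level, pointing away from the spindle), growing as it is pressed, 0.5 rad fully down (arm level, on its stop). The spring resists with up to about 8 N at the paddle; past about 0.34 rad the snap spring goes over centre, pulls the lever fully down and holds it (lifting it takes about 5 N)
- lock_paddle (a point): middle of the top face of the lever's red paddle (32 mm wide, 40 mm along the arm, 12 mm thick). The lever turns about a level pin along the sander's x axis, at y -95 mm, 46 mm above the bench; its yoke is 58 mm high. At rest this point is at y -171 mm, 94 mm above the bench; fully down at y -185 mm, 52 mm above it: 42 mm down and 14 mm outwards
- drum: the wide sanding drum: black rubber core in a reddish-brown sleeve, 66 mm in diameter, 76 mm tall, 20 mm bore, about 0.24 kg, standing on a thin MDF board (top 3 mm above the bench). Origin at its centre, z along the bore. Grip it near its top (upper 15 mm): when it is seated the spindle stands 34 mm above it and must clear the gripper's body
- clamp_washer: the blue clamp washer: flat ring 60 mm in diameter, 12 mm thick, 20 mm bore, about 0.22 kg, lying flat on the MDF board. Origin at its centre, z along the bore. It is narrower than the drum it goes onto, so keep the finger tips above the drum's top when seating it
- collar: the small brass collar: ring 48 mm in diameter, 12 mm thick, 20 mm bore, about 0.14 kg, lying flat on the MDF board. Origin at its centre, z along the bore. It is narrower than the washer it goes onto, so keep the finger tips above the washer's top when seating it
- spare_drum: the narrow spare drum (another bobbin), grey abrasive, 40 mm in diameter and 76 mm tall, standing up; origin at its centre; leave it
- spindle_nut: the loose steel spindle nut, 38 mm across and 19 mm tall, lying on the MDF board; fitted later, leave it; origin at the middle of its underside
- pencil: red pencil, about 190 mm long, lying flat; origin under its middle, x along it; leave it
- spanner: steel spanner, 190 mm long, lying flat; origin under its middle, x along it; leave it
- screwdriver: blue-handled screwdriver, 190 mm long, lying flat; origin under its middle, x along it; leave it
There are look-alikes about, which are no part of the job. Of the things shaped like the clamp_washer, the blue one is meant. Several things have the shape of the collar; the one meant has the colours described above.

How it is judged:
By the outcome, as a careful person would: the job done as asked, in the order asked, and still so for the second after the job is handed in, with the robot touching nothing.
It also fails if it takes over 67 s, if anything falls off the work surface, if the arm or the gripper's body presses on something with over 40 N, if the wrist force passes 120 N, or if a joint passes its speed limit or range.

## Working session

There is one attempt and no reset: what is moved stays moved. The work goes in short steps, Python scripts to look and compute and a tool call to move; the robot and the scene stay as the last step left them, time stands still between calls to the robot, and variables do not carry over. Pictures are saved under pics/ and viewed, at most 10 in all, crops included, and the job is handed in when it is done.

Besides the shell and the picture viewer there is one more tool, called after "Call:" as name(argument=value, ...), one argument or row to a line, values as JSON. servo_tool: Moves the arm, as the interface text tells. Its arguments: {"type":"object","properties":{"plan":{"type":"array"},"force":{"type":"number"}},"required":["plan"]}

```bash
mkdir -p pics; ls; cat > h.py <<'E'
import numpy as np,cv2
from bench import sense,optics,r
def snap(n,f=None):
    s=optics.snapshot(n)
    if f: cv2.imwrite('pics/'+f+'.png',s['frame'])
    return s
def ray(s,u,v):
    T=np.array(s['cam_to_world']); d=T[:3,:3]@np.array([(u-s['cx'])/s['fx'],(v-s['cy'])/s['fy'],1]); return T[:3,3],d
def onz(s,u,v,z):
    o,d=ray(s,u,v); return o+d*(z-o[2])/d[2]
def proj(s,p):
    T=np.array(s['cam_to_world']); c=T[:3,:3].T@(np.array(p)-T[:3,3]); return c[0]/c[2]*s['fx']+s['cx'],c[1]/c[2]*s['fy']+s['cy']
E
python3 - <<'E'
from h import *
a=snap('top','top0');b=snap('side','side0')
for s in(a,b): print(np.round(np.array(s['cam_to_world']),3),s['fx'])
st=sense();print(st['time'],st['tool_pos'],st['tcp_rot'],st['finger_gap'])
E
```

```text
pics
[[-1.000000e-03 -9.810000e-01  1.930000e-01  2.254890e+02]
 [-1.000000e+00 -3.000000e-03 -1.800000e-02  3.258500e+01]
 [ 1.800000e-02 -1.930000e-01 -9.810000e-01  1.333504e+03]
 [ 0.000000e+00  0.000000e+00  0.000000e+00  1.000000e+00]] 468.9331863977614
[[ 9.62000e-01 -1.30000e-01  2.42000e-01  1.78915e+02]
 [-2.75000e-01 -4.87000e-01  8.29000e-01 -9.67270e+02]
 [ 9.00000e-03 -8.64000e-01 -5.04000e-01  7.05869e+02]
 [ 0.00000e+00  0.00000e+00  0.00000e+00  1.00000e+00]] 422.8161654014228
0.1 [ 187.98402745 -569.4012644   302.93308909] [-1.79903574e+02 -7.24332416e-03  1.82638309e+01] 85.40246684214306
```

View pics/top0.png

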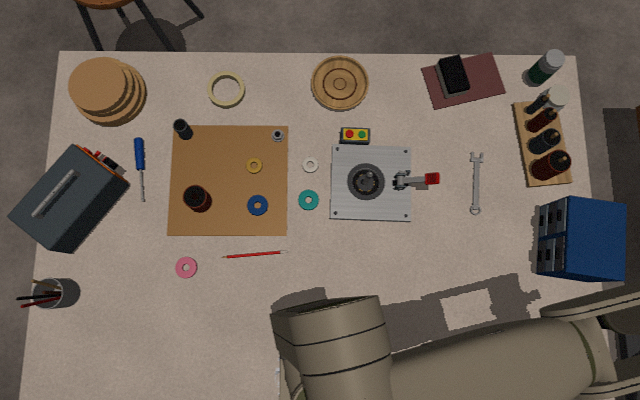

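View pics/side0.png

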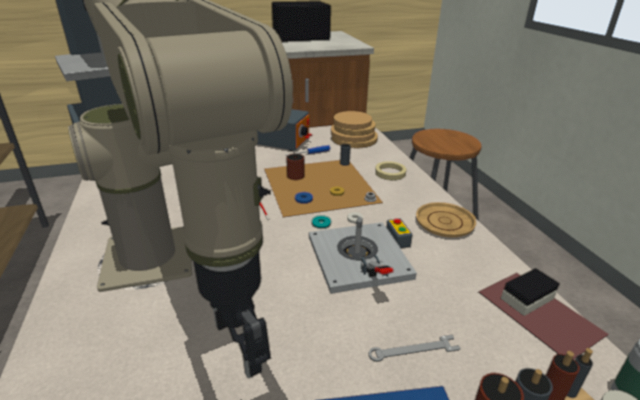

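Top view: the drum is at (197,198) and the spare drum at (183,129). For the washer, blue is at (258,205), with teal (308,200) and pink (186,267) as look-alikes. For the collar, brass is at (254,166), with white (310,164) and the nut (278,135) as possible confusions. The sander is at (366,181) and its red paddle at (432,179). I choose the reddish-brown drum, the blue washer and the brass collar, and will check them in a close crop.

```bash
python3 - <<'E'
from h import *
s=snap('top');f=s['frame'];hsv=cv2.cvtColor(f,cv2.COLOR_BGR2HSV)
cv2.imwrite('pics/crop1.png',cv2.resize(f[115:245,160:450],None,fx=2.7,fy=2.7,interpolation=cv2.INTER_CUBIC))
def blob(name,lo,hi,box,z):
    x0,y0,x1,y1=box;m=cv2.inRange(hsv,np.array(lo),np.array(hi))[y0:y1,x0:x1]
    c=max(cv2.findContours(m,cv2.RETR_EXTERNAL,cv2.CHAIN_APPROX_NONE)[0],key=cv2.contourArea)
    (u,v),(w,h),a=cv2.minAreaRect(c);u+=x0;v+=y0
    p=onz(s,u,v,z);k=s['fx']/(1333-z)
    print(name,round(u,1),round(v,1),'size mm',round(w/k),round(h/k),np.round(p,1),'ang',round(a,1))
blob('washer',(95,100,40),(125,255,255),(240,190,275,222),12)
blob('collar',(18,100,60),(35,255,255),(240,150,270,180),12)
blob('paddle',(0,150,80),(8,255,255),(415,165,450,195),94)
m=cv2.inRange(hsv,np.array((0,0,120)),np.array((180,255,255)))
# bed: bluish-grey vs warm bench
b=((f[...,0].astype(int)-f[...,2])>-2)&(f[...,2]>90)
m=np.zeros(b.shape,np.uint8);m[130:235,322:420]=b[130:235,322:420]*255
m=cv2.morphologyEx(m,cv2.MORPH_CLOSE,np.ones((5,5)));m=cv2.morphologyEx(m,cv2.MORPH_OPEN,np.ones((15,15)))
c=max(cv2.findContours(m,cv2.RETR_EXTERNAL,cv2.CHAIN_APPROX_NONE)[0],key=cv2.contourArea)
R=cv2.minAreaRect(c);P=np.array([onz(s,*q,22)[:2] for q in cv2.boxPoints(R)]);print('bed',R,np.round(P,1).tolist(),np.round(P.mean(0),1))
# drum
d=cv2.inRange(hsv,np.array((0,60,0)),np.array((10,255,130)))
m=(f.max(2)<75).astype(np.uint8)*255;q=np.zeros_like(m);q[180:218,178:217]=m[180:218,178:217]
c=max(cv2.findContours(q,cv2.RETR_EXTERNAL,cv2.CHAIN_APPROX_NONE)[0],key=cv2.contourArea);print('drum',cv2.boundingRect(c),[np.round(proj(s,(p[0],p[1],79)),1) for p in [onz(s,197,195,79)]],np.round(onz(s,197,194,79),1))
E
```

```text
washer 257.0 204.5 size mm 54 51 [468.  180.4  12. ] ang 90.0
collar 253.5 165.0 size mm 44 45 [584.7 193.3  12. ] ang 63.4
paddle 431.5 178.0 size mm 26 34 [ 527.8 -302.4   94. ] ang 90.0Traceback (most recent call last):
  File "<stdin>", line 18, in <module>
ValueError: max() iterable argument is empty
```

View pics/crop1.png

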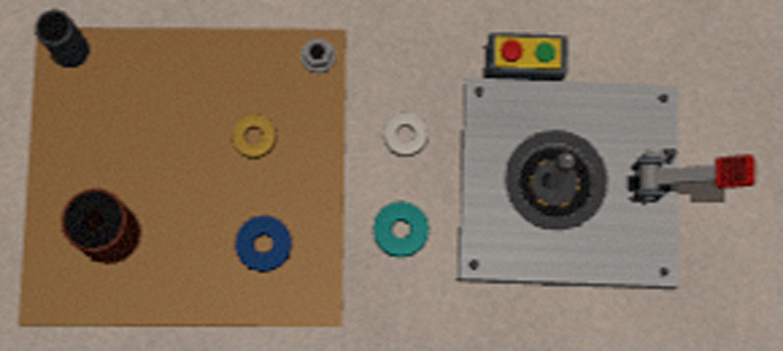

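The crop confirms the choice: brown drum top at crop (96,220), blue washer (263,243), brass collar (254,136), spindle tip (567,158). The bed corners are at crop (464,79), (676,86), (677,287) and (459,279).

```bash
python3 - <<'E'
from h import *
s=snap('top');g=lambda u,v,z:onz(s,u/2.7+160-.3,v/2.7+115-.3,z)
P=np.array([g(*q,22)[:2] for q in[(464,79),(676,86),(677,287),(459,279)]]);print(np.round(P,1).tolist())
ex=(P[0]+P[1]-P[2]-P[3])/2; ey=(P[0]+P[3]-P[1]-P[2])/2
print(np.linalg.norm(ex),np.linalg.norm(ey),np.degrees(np.arctan2(ex[1],ex[0])),np.degrees(np.arctan2(-ey[0],ey[1])))
y=ey/np.linalg.norm(ey);o=P.mean(0)+15*y;print('origin',o)
print('tip',g(567,158,120),'drum',g(96,220,79),'paddle exp',o-171*y)
print('wash',g(263.5,243,15),'coll',g(254,135.5,15))
w=snap('wrist');print(np.round(w['cam_to_world'],3),w['fx'],sense()['tool_pos'])
E
```

```text
[[646.5, -33.6], [639.7, -263.5], [419.8, -255.9], [427.8, -26.9]]
219.3967753272335 229.51534025788678 -1.8595419851986377 -1.8402059592707634
origin [ 533.93999387 -129.98945267]
tip [ 533.98068054 -130.14410471  120.        ] drum [478.26977631 340.80533115  79.        ] paddle exp [ 528.4488194  -300.90126327]
wash [466.90733547 179.17527936  15.        ] coll [584.25371218 192.16356381  15.        ]
[[ 3.13000e-01 -9.05000e-01 -2.88000e-01  2.61954e+02]
 [-9.50000e-01 -2.99000e-01 -9.30000e-02 -5.45472e+02]
 [-2.00000e-03  3.03000e-01 -9.53000e-01  3.73007e+02]
 [ 0.00000e+00  0.00000e+00  0.00000e+00  1.00000e+00]] 313.9293264613882 [ 188.06400585 -569.55905346  303.389051  ]
```

Bed centre and spindle tip agree to under 1 mm, at (534,-130) with yaw -1.85°, and the bed sizes match. I'll close the gripper and go above the paddle.

Call:
servo_tool(
  plan=[
    [[0.034,0.026,-0.009,-2,0],[0.034,0.026,-0.009,-2,0],[0.034,0.026,-0.009,-2,0],[0.034,0.026,-0.009,-2,0],[0.034,0.026,-0.009,-2,0],[0.034,0.026,-0.009,-2,0],[0.034,0.026,-0.009,-2,0],[0.034,0.026,-0.009,-2,0],[0.034,0.026,-0.009,-2,0],[0.034,0.026,-0.009,-2,0]],
  ],
  force=40,
)

```text
time: 1.25
tool_pos: [529.3, -308.4, 213.5]
tcp_rot: [180.0, -0.0, -1.8]
ft_force: [0.3, -0.2, -0.2]
finger_gap: 0.4
grip_force: 0.0
```

```bash
python3 - <<'E'
from h import *
w=snap('wrist','w1');s=sense();print(s['time'],s['tool_pos'],s['tcp_rot'],s['finger_gap'],s['ft_force'])
f=w['frame'];hsv=cv2.cvtColor(f,cv2.COLOR_BGR2HSV)
m=cv2.inRange(hsv,np.array((0,150,60)),np.array((8,255,255)))
c=max(cv2.findContours(m,cv2.RETR_EXTERNAL,cv2.CHAIN_APPROX_NONE)[0],key=cv2.contourArea);R=cv2.minAreaRect(c);print(R,onz(w,*R[0],94))
E
```

```text
1.3 [ 532.93362068 -303.65367565  211.69109669] [-1.79795338e+02 -6.10171166e-02 -1.77184305e+00] -0.1609194079479047 [-1.17012985  4.49558449 -0.66596675]
((311.8648681640625, 225.31082153320312), (60.00563049316406, 46.36051559448242), 9.462321281433105) [ 531.48125294 -305.82457176   94.        ]
```

View pics/w1.png

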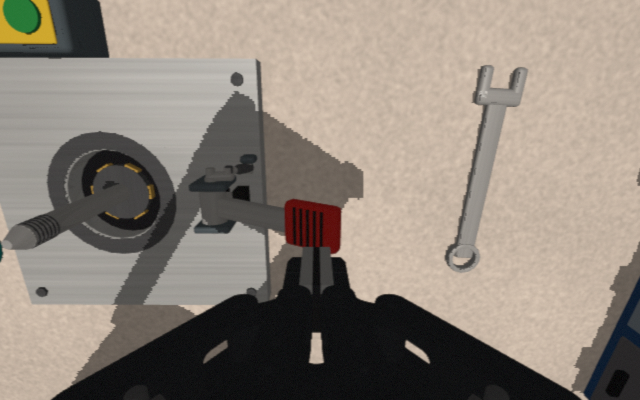

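The wrist view shows the red paddle at (312,225) just under the closed tips at (316,250), with the lever still raised. Now I press it down.

Call:
servo_tool(
  plan=[
    [[0,0,-0.015,0,0],[0,0,-0.015,0,0],[0,0,-0.01,0,0],[0,0,-0.01,0,0],[0,0,-0.01,0,0],[0,0,-0.01,0,0],[0,0,-0.01,0,0],[0,0,-0.006,0,0],[0,0,-0.002,0,0],[0,0,0,0,0]],
  ],
)

```text
time: 2.3
tool_pos: [527.5, -309.7, 125.3]
tcp_rot: [-180.0, 0.1, -1.7]
ft_force: [-0.1, -0.3, 0.4]
finger_gap: -0.3
grip_force: 0.0
```

Call:
servo_tool(
  plan=[
    [[0,0,0.02,0,0.0854],[0,0,0.03,0,0.0854],[0,0,0.03,0,0.0854],[0,0,0.03,0,0.0854],[0,0,0,0,0.0854]],
  ],
)

```text
time: 2.8
tool_pos: [530.2, -311.2, 241.8]
tcp_rot: [179.7, -0.4, -1.7]
ft_force: [0.5, -0.5, 0.8]
finger_gap: 72.4
grip_force: 0.0
```

```bash
python3 - <<'E'
from h import *
w=snap('wrist');s=sense();print(s['time'],s['tool_pos'],s['tcp_rot'],s['finger_gap'],s['ft_force'])
f=w['frame'];hsv=cv2.cvtColor(f,cv2.COLOR_BGR2HSV)
m=cv2.inRange(hsv,np.array((0,150,60)),np.array((8,255,255)))
c=max(cv2.findContours(m,cv2.RETR_EXTERNAL,cv2.CHAIN_APPROX_NONE)[0],key=cv2.contourArea);R=cv2.minAreaRect(c);print(R,onz(w,*R[0],52),'exp',528,-315)
S=snap('side');cv2.imwrite('pics/s1.png',cv2.resize(S['frame'][200:310,290:440],None,fx=4,fy=4))
E
```

```text
2.85 [ 529.40475637 -310.63262947  239.13856607] [179.82156311  -0.28126841  -1.7298825 ] 78.92569739891523 [-0.1897628   0.0772518  -0.75099865]
((321.5, 197.5), (45.0, 35.0), 0.0) [ 531.22511621 -316.79544486   52.        ] exp 528 -315
```

View pics/s1.png

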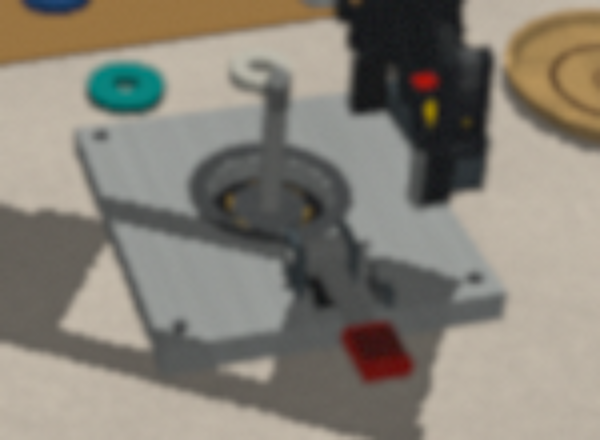

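The side crop shows the paddle at crop (377,350) level with the bed and staying down. Now to the drum.

Call:
servo_tool(
  plan=[
    [[-0.005,0.0465,0,0,0.0854],[-0.005,0.0465,0,0,0.0854],[-0.005,0.0465,0,0,0.0854],[-0.005,0.0465,0,0,0.0854],[-0.005,0.0465,0,0,0.0854],[-0.005,0.0465,0,0,0.0854],[-0.005,0.0465,0,0,0.0854]],
  ],
)

```text
time: 3.6
tool_pos: [491.6, 17.5, 234.0]
tcp_rot: [-180.0, 0.2, -1.7]
ft_force: [0.2, -0.2, -1.0]
finger_gap: 85.5
grip_force: 0.0
```

Call:
servo_tool(
  plan=[
    [[-0.005,0.0465,0,0,0.0854],[-0.005,0.0465,0,0,0.0854],[-0.005,0.0465,0,0,0.0854],[-0.005,0.0465,0,0,0.0854],[-0.005,0.0465,0,0,0.0854],[-0.005,0.0465,0,0,0.0854],[-0.005,0.0465,0,0,0.0854],[0,0,0,0,0.0854],[0,0,0,0,0.0854]],
  ],
)

```text
time: 4.5
tool_pos: [456.8, 341.8, 233.7]
tcp_rot: [179.9, 0.2, -1.6]
ft_force: [0.2, -0.0, -0.3]
finger_gap: 85.2
grip_force: 0.0
```

```bash
python3 - <<'E'
from h import *
w=snap('wrist','w2');s=sense();print(s['time'],s['tool_pos'],s['tcp_rot'],s['finger_gap'],s['ft_force'],proj(w,(478,341,79)))
E
```

```text
4.55 [457.2757579  340.86731056 234.0568145 ] [ 1.79885114e+02  1.33927925e-01 -1.67350632e+00] 85.19399795197259 [-0.05028622 -0.4684876   0.30784454] (np.float64(315.92314168219474), np.float64(182.790727008337))
```

View pics/w2.png

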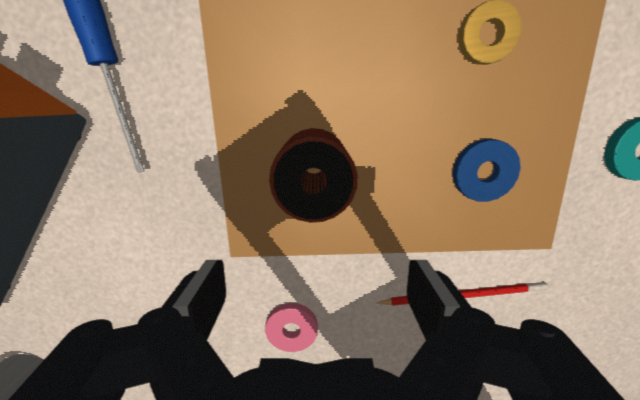

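The view shows the drum's top disc at about (313.5,179), the blue washer at (487,170) and the brass collar at (490,31).

```bash
python3 - <<'E'
from h import *
w=snap('wrist');f=w['frame'];hsv=cv2.cvtColor(f,cv2.COLOR_BGR2HSV)
def cen(m):
    c=max(cv2.findContours(m,cv2.RETR_EXTERNAL,cv2.CHAIN_APPROX_NONE)[0],key=cv2.contourArea);return cv2.fitEllipse(c)
for n,lo,hi,box,z,fc in[('drum',(0,0,0),(180,255,34),(255,120,375,235),79,1),('wash',(100,120,40),(125,255,255),(440,120,540,220),12,1),('coll',(15,140,70),(35,255,255),(455,0,530,70),12,1)]:
    m=cv2.inRange(hsv,np.array(lo),np.array(hi));q=np.zeros_like(m);x0,y0,x1,y1=box;q[y0:y1,x0:x1]=m[y0:y1,x0:x1]
    e=cen(q);p=onz(w,*e[0],z);k=w['fx']/((np.array(w['cam_to_world'])[:3,:3].T@(p-np.array(w['cam_to_world'])[:3,3]))[2]);print(n,np.round(e[0],1),np.round(np.array(e[1])/k,1),np.round(p,1))
p=onz(w,313.5,178.5,79);print(p, sense()['tool_pos'])
E
```

```text
drum [311.7 180.5] [56.6 57.6] [480.2 343.1  79. ]
wash [484.9 169.9] [55.2 63.1] [469.2 180.4  12. ]
coll [488.4  32.3] [47.8 59. ] [586.  193.2  12. ]
[481.73322587 341.69065409  79.        ] [457.65615763 340.28568414 234.44340657]
```

Call:
servo_tool(
  plan=[
    [[0.011,0,-0.02,0,0.0854],[0.0115,0,-0.03,0,0.0854],[0,0.0005,-0.03,0,0.0854],[0,0,-0.0245,0,0.0854],[0,0,-0.01,0,0.0854],[0,0,0,0,0.0854],[0,0,0,0,0.04],[0,0,0,0,0.04],[0,0,0,0,0.04],[0,0,0,0,0.04]],
  ],
  force=50,
)

```text
time: 5.6
tool_pos: [482.0, 342.4, 123.8]
tcp_rot: [-179.9, -0.2, -1.7]
ft_force: [-0.0, -0.6, 6.3]
finger_gap: 64.4
grip_force: 56.4
```

```bash
python3 - <<'E'
from h import *
w=snap('wrist','w3');s=sense();print(s['time'],s['tool_pos'],s['tcp_rot'],s['finger_gap'],s['grip_force'],s['ft_force'])
E
```

```text
5.65 [481.97133525 342.35262128 123.79432783] [-179.89566572   -0.2062603    -1.73360159] 64.0388444820941 56.383743435144424 [ 1.21050641 -0.69068172  6.71394412]
```

View pics/w3.png

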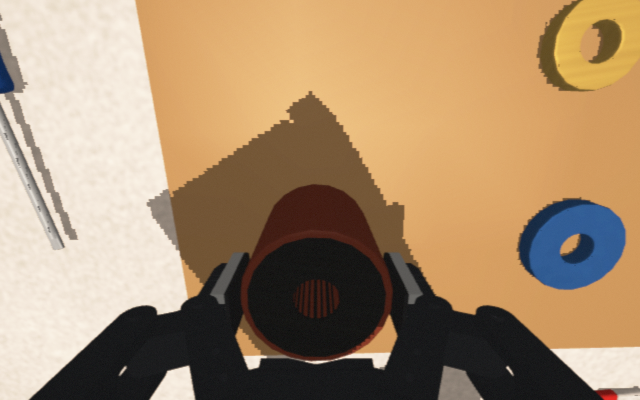

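Drum is gripped, gap 64–66 mm, with its bore at (316,298) midway between the pads. I'll check the bore offset against the tool.

```bash
python3 - <<'E'
from h import *
w=snap('wrist');s=sense();t=s['tool_pos']
print(onz(w,316,298,79)-t,onz(w,316.5,296,79)-t, onz(w,316,358,79)-t,onz(w,316,232,79)-t,t)
E
```

```text
[ -0.94704809   0.08531561 -44.8127682 ] [ 2.69161499e-02 -1.56411717e-01 -4.48127682e+01] [-32.51091939   1.06013186 -44.8127682 ] [ 29.26485814  -0.84774664 -44.8127682 ] [481.95486169 342.38351236 123.8127682 ]
```

Call:
servo_tool(
  plan=[
    [[0,0,0.02,0,0.04],[0,0,0.04,0,0.04],[0,0,0.04,0,0.04],[0,0,0.03,0,0.04],[0,0,0,0,0.04]],
  ],
)

```text
time: 6.2
tool_pos: [482.8, 343.2, 258.3]
tcp_rot: [-179.7, -0.5, -1.7]
ft_force: [-0.0, 0.9, -1.4]
finger_gap: 64.0
grip_force: 56.4
```

Bore is centred on the tool to within about 1 mm. Next, over to the spindle.

Call:
servo_tool(
  plan=[
    [[0.0045,-0.0393,0.001,0,0.04],[0.0045,-0.0393,0.001,0,0.04],[0.0045,-0.0393,0.001,0,0.04],[0.0045,-0.0393,0.001,0,0.04],[0.0045,-0.0393,0.001,0,0.04],[0.0045,-0.0393,0.001,0,0.04]],
  ],
)

```text
time: 6.8
tool_pos: [507.0, 104.5, 256.6]
tcp_rot: [180.0, 0.0, -1.7]
ft_force: [0.9, 0.3, -2.1]
finger_gap: 64.5
grip_force: 56.5
```

Call:
servo_tool(
  plan=[
    [[0.0045,-0.0393,0.001,0,0.04],[0.0045,-0.0393,0.001,0,0.04],[0.0045,-0.0393,0.001,0,0.04],[0.0045,-0.0393,0.001,0,0.04],[0.0045,-0.0393,0.001,0,0.04],[0.0045,-0.0393,0.001,0,0.04],[0,0,0,0,0.04],[0,0,0,0,0.04],[0,0,0,0,0.04]],
  ],
)

```text
time: 7.7
tool_pos: [534.2, -129.0, 262.7]
tcp_rot: [-180.0, 0.1, -1.7]
ft_force: [0.7, -0.6, -2.0]
finger_gap: 64.3
grip_force: 56.7
```

```bash
python3 - <<'E'
from h import *
w=snap('wrist','w4');s=sense();t=s['tool_pos'];print(s['time'],t,s['tcp_rot'],s['finger_gap'],s['ft_force'])
print(onz(w,316,298,t[2]-44.8)-t)
S=snap('side');cv2.imwrite('pics/s2.png',cv2.resize(S['frame'][100:300,280:460],None,fx=3,fy=3))
E
```

```text
7.75 [ 534.30742469 -128.75883617  262.81913905] [-1.79964928e+02  5.19937147e-02 -1.67166718e+00] 64.4915287006159 [-0.14266674 -0.01371176 -1.81533776]
[ -1.15853452  -0.23230378 -44.8       ]
```

View pics/s2.png

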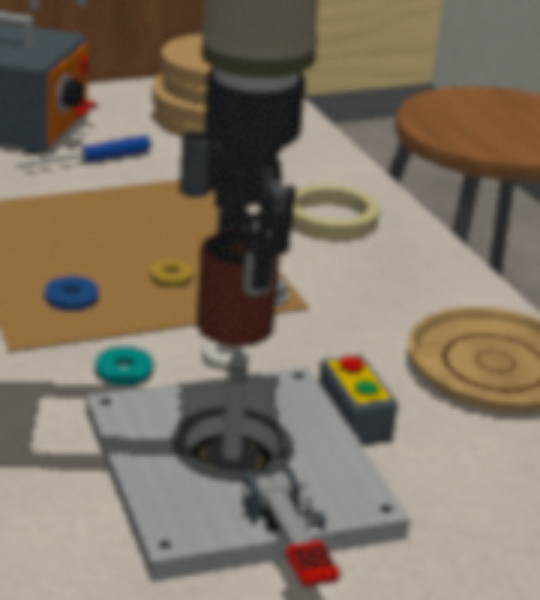

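The drum at crop (237,300) hangs right over the spindle tip at (237,350). Lowering it in stages while I watch the force.

Call:
servo_tool(
  plan=[
    [[0.0007,-0.001,-0.01,0,0.04],[0,0,-0.01,0,0.04],[0,0,-0.01,0,0.04],[0,0,-0.01,0,0.04],[0,0,-0.01,0,0.04],[0,0,0,0,0.04]],
  ],
)

```text
time: 8.4
tool_pos: [535.4, -131.0, 211.5]
tcp_rot: [180.0, -0.0, -1.7]
ft_force: [7.1, -2.7, -5.7]
finger_gap: 64.4
grip_force: 56.6
```

Call:
servo_tool(
  plan=[
    [[0.0015,-0.0005,-0.005,0,0.04],[0,0,-0.015,0,0.04],[0,0,-0.015,0,0.04],[0,0,-0.015,0,0.04],[0,0,0,0,0.04]],
  ],
)

```text
time: 8.9
tool_pos: [536.4, -131.3, 160.1]
tcp_rot: [-180.0, 0.1, -1.7]
ft_force: [5.9, -2.3, -5.0]
finger_gap: 64.3
grip_force: 57.2
```

Call:
servo_tool(
  plan=[
    [[0.001,-0.0003,-0.012,0,0.04],[0,0,-0.01,0,0.04],[0,0,-0.005,0,0.04],[0,0,-0.003,0,0.04],[0,0,-0.002,0,0.04],[0,0,-0.0015,0,0.04],[0,0,0,0,0.04]],
  ],
)

```text
time: 9.6
tool_pos: [538.1, -131.7, 130.9]
tcp_rot: [180.0, -0.0, -1.7]
ft_force: [-2.6, 2.1, 5.2]
finger_gap: 64.3
grip_force: 58.4
```

Contact at the expected height (130.9, against 130.8 worked out). Release and rise.

Call:
servo_tool(
  plan=[
    [[0,0,0,0,0.0854],[0,0,0,0,0.0854],[0,0,0,0,0.0854],[0,0,0.03,0,0.0854],[0,0,0.04,0,0.0854],[0,0,0.04,0,0.0854],[-0.03,0,0,0,0.0854],[0,0,0,0,0.0854]],
  ],
)

```text
time: 10.4
tool_pos: [506.5, -131.8, 241.0]
tcp_rot: [180.0, -0.0, -1.7]
ft_force: [0.6, -0.5, -1.4]
finger_gap: 85.9
grip_force: 0.0
```

```bash
python3 - <<'E'
from h import *
w=snap('wrist','w5');s=sense();t=s['tool_pos'];print(s['time'],t,s['finger_gap'],s['ft_force'])
print(proj(w,(534,-130,86)),proj(w,(534,-130,120)))
E
```

```text
10.45 [ 507.08338006 -131.6876417   240.19421431] 85.72215576884498 [ 0.26741201 -0.14497474 -0.15978328]
(np.float64(312.32670237733447), np.float64(175.08319376670983)) (np.float64(311.73270771989405), np.float64(186.950079637568))
```

View pics/w5.png

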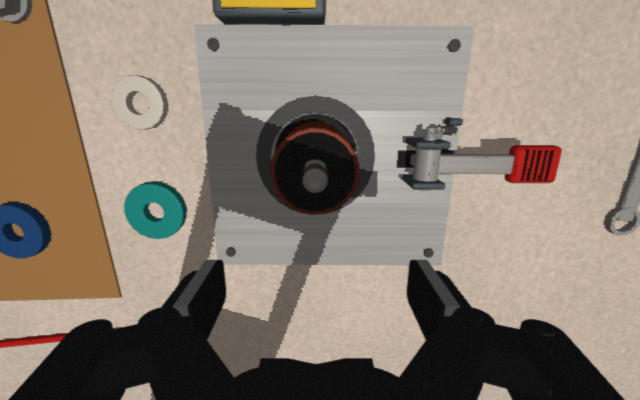

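The drum is seated, its top at about (315,172) and the spindle tip at (315,181); the lever is still level. Now to the washer.

Call:
servo_tool(
  plan=[
    [[-0.0075,0.039,0,0,0.0854],[-0.0075,0.039,0,0,0.0854],[-0.0075,0.039,0,0,0.0854],[-0.0075,0.039,0,0,0.0854],[-0.0075,0.039,-0.015,0,0.0854],[-0.0075,0.039,-0.015,0,0.0854],[-0.0075,0.039,-0.015,0,0.0854],[-0.0075,0.039,-0.015,0,0.0854],[0,0,0,0,0.0854],[0,0,0,0,0.0854]],
  ],
)

```text
time: 11.45
tool_pos: [447.2, 181.2, 178.7]
tcp_rot: [180.0, 0.1, -1.6]
ft_force: [0.3, -0.7, 1.0]
finger_gap: 85.5
grip_force: 0.0
```

```bash
cat >> h.py <<'E'
def ring(w,lo,hi,z):
    hsv=cv2.cvtColor(w['frame'],cv2.COLOR_BGR2HSV);m=cv2.inRange(hsv,np.array(lo),np.array(hi))
    cs,hi_=cv2.findContours(m,cv2.RETR_CCOMP,cv2.CHAIN_APPROX_NONE)
    for c in sorted(cs,key=cv2.contourArea)[::-1][:2]:
        e=cv2.fitEllipse(c);print(np.round(e[0],1),np.round(e[1],1),cv2.boundingRect(c),np.round(onz(w,*e[0],z),1))
E
python3 - <<'E'
from h import *
w=snap('wrist','w6');s=sense();print(s['time'],s['tool_pos'],s['finger_gap'])
ring(w,(100,120,40),(125,255,255),15)
E
python3 - <<'E'
from h import *
# spindle tip from w5: reuse camera offset relative to the tool (same orientation)
w=snap('wrist');t=sense()['tool_pos'];d=onz(w,315,181,120-240.2+t[2])-t
print('tip',np.array([507.1,-131.7,240.2])+d)
E
```

```text
11.5 [447.82755717 180.42646898 179.4113268 ] 85.29504656175517
[317.4 178. ] [74.2 74.7] (280, 141, 76, 75) [469.9 179.3  15. ]
[317.4 178.3] [24.8 27.2] (304, 166, 28, 26) [469.7 179.4  15. ]
tip [ 538.15630988 -131.55284711  120.        ]
```

View pics/w6.png

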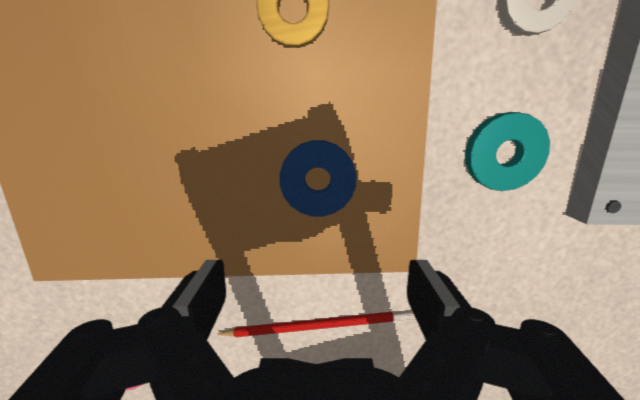

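The blue washer is at (317,178), giving (469.8,179.3). Grasping it.

Call:
servo_tool(
  plan=[
    [[0.011,-0.0006,-0.03,0,0.0854],[0.011,-0.0006,-0.03,0,0.0854],[0,0,-0.025,0,0.0854],[0,0,-0.0145,0,0.0854],[0,0,-0.007,0,0.0854],[0,0,0,0,0.0854],[0,0,0,0,0.04],[0,0,0,0,0.04],[0,0,0,0,0.04],[0,0,0,0,0.04]],
  ],
  force=40,
)

```text
time: 12.55
tool_pos: [470.9, 179.4, 75.5]
tcp_rot: [-180.0, -0.1, -1.7]
ft_force: [-2.9, -1.8, 9.5]
finger_gap: 57.7
grip_force: 41.2
```

```bash
python3 - <<'E'
from h import *
w=snap('wrist','w7');s=sense();print(s['time'],s['tool_pos'],s['finger_gap'],s['grip_force'],s['ft_force'])
ring(w,(100,120,30),(125,255,255),15)
E
```

```text
12.6 [470.87047509 179.36089618  75.45667151] 57.91007932106239 41.245969254523516 [-2.75504175 -2.47418864  9.06007861]
[316.  273.9] [113.9 122.4] (254, 216, 125, 115) [472.3 179.3  15. ]
[316.  274.1] [28.2 40.6] (295, 260, 43, 30) [472.1 179.3  15. ]
```

View pics/w7.png

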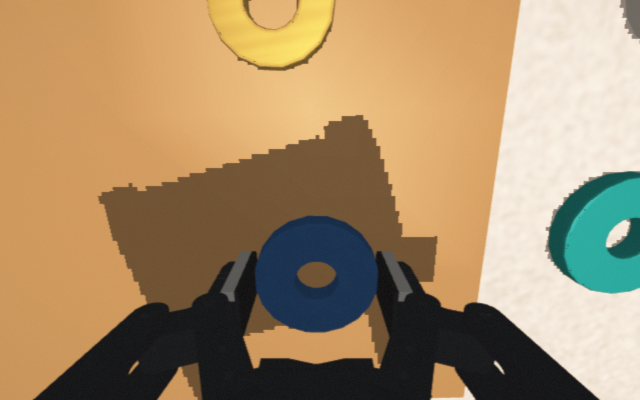

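The washer is held centred at (316,274), gap 58–60 mm. Lift and carry.

Call:
servo_tool(
  plan=[
    [[0,0,0.03,0,0.04],[0,0,0.04,0,0.04],[0,0,0.04,0,0.04],[0,0,0.03,0,0.04]],
  ],
)

```text
time: 13.0
tool_pos: [470.4, 179.5, 217.1]
tcp_rot: [-179.9, -0.2, -1.7]
ft_force: [1.3, 1.3, -1.4]
finger_gap: 57.5
grip_force: 44.7
```

Call:
servo_tool(
  plan=[
    [[0.0083,-0.03885,0,0,0.04],[0.0083,-0.03885,0,0,0.04],[0.0083,-0.03885,0,0,0.04],[0.0083,-0.03885,0,0,0.04],[0.0083,-0.03885,0,0,0.04],[0.0083,-0.03885,0,0,0.04],[0.0083,-0.03885,0,0,0.04],[0.0083,-0.03885,0,0,0.04],[0,0,0,0,0.04],[0,0,0,0,0.04]],
  ],
)

```text
time: 14.0
tool_pos: [536.2, -132.4, 213.9]
tcp_rot: [-180.0, -0.0, -1.8]
ft_force: [-0.6, -0.4, -1.4]
finger_gap: 57.6
grip_force: 44.7
```

```bash
python3 - <<'E'
from h import *
w=snap('wrist');s=sense();t=s['tool_pos'];print(s['time'],t,s['finger_gap'],s['ft_force'])
ring(w,(100,120,30),(125,255,255),t[2]-60.5)
E
```

```text
14.05 [ 536.0657493  -131.46028217  213.70405306] 57.673676401951944 [ 0.05943606  0.16016455 -1.91634813]
[316.  273.2] [114.9 121.8] (255, 216, 123, 115) [ 537.7 -132.4  153.2]
[316.3 274.3] [27.4 41.2] (295, 261, 43, 29) [ 537.1 -132.5  153.2]
```

Call:
servo_tool(
  plan=[
    [[0,0,-0.01,0,0.04],[0,0,-0.01,0,0.04],[0,0,-0.01,0,0.04],[0,0,-0.005,0,0.04],[0,0,0,0,0.04]],
  ],
)

```text
time: 14.55
tool_pos: [536.4, -131.3, 177.3]
tcp_rot: [-180.0, -0.0, -1.7]
ft_force: [4.2, -1.4, -4.1]
finger_gap: 57.5
grip_force: 44.5
```

Call:
servo_tool(
  plan=[
    [[0.001,0,-0.005,0,0.04],[0,0,-0.005,0,0.04],[0,0,-0.004,0,0.04],[0,0,-0.003,0,0.04],[0,0,-0.002,0,0.04],[0,0,-0.001,0,0.04],[0,0,0,0,0.04]],
  ],
)

```text
time: 15.25
tool_pos: [537.3, -131.7, 158.6]
tcp_rot: [180.0, -0.0, -1.7]
ft_force: [-0.8, 0.9, -0.9]
finger_gap: 57.9
grip_force: 44.8
```

Call:
servo_tool(
  plan=[
    [[0,0,-0.001,0,0.04],[0,0,-0.0005,0,0.04],[0,0,0,0,0.04]],
  ],
)

```text
time: 15.55
tool_pos: [537.9, -131.7, 158.6]
tcp_rot: [180.0, -0.1, -1.7]
ft_force: [-4.1, 1.2, 10.3]
finger_gap: 57.7
grip_force: 45.9
```

Seated at 158.6 (expected 158.5). Release and go on to the collar.

Call:
servo_tool(
  plan=[
    [[0,0,0,0,0.0854],[0,0,0,0,0.0854],[0,0,0,0,0.0854],[0,0,0.02,0,0.0854],[0,0,0.03,0,0.0854],[0,0,0.03,0,0.0854]],
  ],
)

```text
time: 16.15
tool_pos: [536.6, -131.5, 237.0]
tcp_rot: [-180.0, 0.1, -1.7]
ft_force: [0.2, -0.6, -0.3]
finger_gap: 85.5
grip_force: 0.0
```

Call:
servo_tool(
  plan=[
    [[0.00325,0.0404,0,0,0.0854],[0.00325,0.0404,0,0,0.0854],[0.00325,0.0404,0,0,0.0854],[0.00325,0.0404,0,0,0.0854],[0.00325,0.0404,-0.014,0,0.0854],[0.00325,0.0404,-0.014,0,0.0854],[0.00325,0.0404,-0.014,0,0.0854],[0.00325,0.0404,-0.014,0,0.0854],[0,0,0,0,0.0854],[0,0,0,0,0.0854]],
  ],
)

```text
time: 17.15
tool_pos: [562.6, 192.3, 180.0]
tcp_rot: [180.0, 0.1, -1.6]
ft_force: [-0.1, -0.1, 0.2]
finger_gap: 85.4
grip_force: 0.0
```

```bash
python3 - <<'E'
from h import *
w=snap('wrist','w8');s=sense();print(s['time'],s['tool_pos'],s['tcp_rot'],s['finger_gap'])
ring(w,(19,150,70),(35,255,255),15)
S=snap('side');cv2.imwrite('pics/s3.png',np.hstack([cv2.resize(S['frame'][180:310,300:430],(400,400)),cv2.resize(w['frame'][60:300,160:480],(400,400))]))
E
```

```text
17.2 [563.08332043 191.39833776 180.64340398] [ 1.79965016e+02  2.54575683e-02 -1.68764513e+00] 85.25554124291895
[314.6 175.3] [60.  60.2] (284, 145, 62, 61) [587.3 192.6  15. ]
[314.6 175.2] [23.6 26.4] (301, 163, 28, 25) [587.4 192.6  15. ]
```

View pics/s3.png

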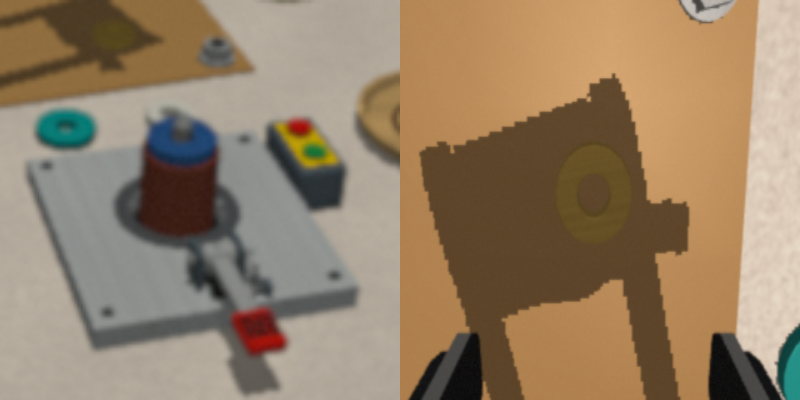

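The side crop shows the blue washer home on the drum with the spindle above it, and the lever still down. The wrist crop shows the brass collar. I've now viewed 12 pictures, which is over the 10 allowed, so the rest goes by numbers only.

Call:
servo_tool(
  plan=[
    [[0.0124,0.0004,-0.03,0,0.0854],[0.0124,0.0003,-0.03,0,0.0854],[0,0,-0.025,0,0.0854],[0,0,-0.013,0,0.0854],[0,0,-0.007,0,0.0854],[0,0,0,0,0.0854],[0,0,0,0,0.03],[0,0,0,0,0.03],[0,0,0,0,0.03],[0,0,0,0,0.03]],
  ],
  force=40,
)

```text
time: 18.25
tool_pos: [588.9, 192.5, 78.0]
tcp_rot: [-180.0, -0.1, -1.7]
ft_force: [-2.6, -1.1, 7.2]
finger_gap: 45.6
grip_force: 40.0
```

```bash
python3 - <<'E'
from h import *
w=snap('wrist');s=sense();t=s['tool_pos'];print(s['time'],t,s['finger_gap'],s['grip_force'],s['ft_force'])
ring(w,(19,150,60),(35,255,255),15)
E
```

```text
18.3 [588.91932953 192.53897594  77.93056456] 45.9091946002498 40.00628095585853 [-2.66295783 -1.42734312  8.15213081]
[316.  272.5] [92.5 95.7] (268, 226, 97, 93) [589.6 192.5  15. ]
[316.  272.1] [26.8 39. ] (296, 258, 41, 29) [589.8 192.5  15. ]
```

Collar held, gap 46–48 mm, offset under 1 mm. Lift and carry.

Call:
servo_tool(
  plan=[
    [[0,0,0.03,0,0.03],[0,0,0.04,0,0.03],[0,0,0.04,0,0.03],[0,0,0.04,0,0.03]],
  ],
)

```text
time: 18.7
tool_pos: [587.7, 192.3, 227.8]
tcp_rot: [-180.0, -0.0, -1.7]
ft_force: [0.9, -0.4, -2.8]
finger_gap: 45.7
grip_force: 41.9
```

Call:
servo_tool(
  plan=[
    [[-0.0064,-0.0405,0,0,0.03],[-0.0064,-0.0405,0,0,0.03],[-0.0064,-0.0405,0,0,0.03],[-0.0064,-0.0405,0,0,0.03],[-0.0064,-0.0405,0,0,0.03],[-0.0064,-0.0405,0,0,0.03],[-0.0064,-0.0405,0,0,0.03],[-0.0064,-0.0405,0,0,0.03],[0,0,0,0,0.03],[0,0,0,0,0.03]],
  ],
)

```text
time: 19.7
tool_pos: [536.6, -132.6, 226.3]
tcp_rot: [-180.0, -0.0, -1.9]
ft_force: [-0.7, 0.7, -2.0]
finger_gap: 45.9
grip_force: 42.0
```

Call:
servo_tool(
  plan=[
    [[0,0,-0.01,0,0.03],[0,0,-0.01,0,0.03],[0,0,-0.01,0,0.03],[0,0,-0.006,0,0.03],[0,0,-0.004,0,0.03],[0,0,0,0,0.03]],
  ],
)

```text
time: 20.3
tool_pos: [536.7, -131.4, 185.1]
tcp_rot: [-180.0, 0.0, -1.7]
ft_force: [-0.2, -0.5, -1.3]
finger_gap: 45.9
grip_force: 41.9
```

Call:
servo_tool(
  plan=[
    [[0.0005,0,-0.004,0,0.03],[0,0,-0.004,0,0.03],[0,0,-0.003,0,0.03],[0,0,-0.0015,0,0.03],[0,0,-0.001,0,0.03],[0,0,0,0,0.03]],
  ],
)

```text
time: 20.9
tool_pos: [537.6, -131.9, 173.0]
tcp_rot: [180.0, -0.1, -1.7]
ft_force: [-1.5, 0.5, 2.6]
finger_gap: 45.7
grip_force: 42.4
```

Contact at 173.0, as expected. I'll press lightly, release and retreat.

Call:
servo_tool(
  plan=[
    [[0,0,-0.001,0,0.03],[0,0,0,0,0.03],[0,0,0,0,0.0854],[0,0,0,0,0.0854],[0,0,0,0,0.0854],[0,0,0.02,0,0.0854],[0,0,0.03,0,0.0854],[0,0,0.03,0,0.0854],[-0.03,0,0,0,0.0854],[0,0,0,0,0.0854]],
  ],
)

```text
time: 21.9
tool_pos: [505.6, -131.8, 251.7]
tcp_rot: [180.0, 0.0, -1.7]
ft_force: [-0.2, 0.3, -0.5]
finger_gap: 85.3
grip_force: 0.0
```

```bash
python3 - <<'E'
from h import *
w=snap('wrist','w9');s=sense();print(s['time'],s['tool_pos'],s['ft_force'])
for n,lo,hi,z in[('collar',(19,120,60),(35,255,255),110),('washer',(100,120,30),(125,255,255),98),('paddle',(0,150,60),(8,255,255),52)]: print(n);ring(w,lo,hi,z)
S=snap('side');hs=cv2.cvtColor(S['frame'],cv2.COLOR_BGR2HSV)
for n,lo,hi,p in[('collar',(19,120,60),(35,255,255),(537,-131.5,104)),('washer',(95,100,30),(125,255,255),(537,-131.5,92)),('paddle',(0,170,60),(6,255,255),(531,-316,48))]:
    m=cv2.inRange(hs,np.array(lo),np.array(hi));u,v=map(int,proj(S,p));ys,xs=np.nonzero(m[v-20:v+20,u-20:u+20]);print(n,'exp',u,v,'seen',xs.mean()+u-20,ys.mean()+v-20,len(xs))
E
```

```text
21.95 [ 506.45909613 -131.76373244  251.32135107] [ 1.01134915  0.07236171 -0.67373029]
collar
[314.9 173.9] [66.3 66.3] (281, 140, 68, 68) [ 536.7 -131.9  110. ]
[276.7   4.8] [ 10.  147.1] (224, 0, 92, 11) [ 639.  -112.7  110. ]
washer
[314.6 171.3] [75.8 76.2] (275, 130, 80, 80) [ 536.  -131.7   98. ]
paddle
[525.7 160.2] [39.4 54.1] (499, 143, 53, 36) [ 530.3 -313.7   52. ]
[ 34.9 333.3] [  6.3 100.9] (0, 327, 75, 14) [364.1 164.9  52. ]
collar exp 360 221 seen 358.8617886178862 222.90243902439025 123
washer exp 360 225 seen 358.9555555555556 229.83333333333334 90
paddle exp 385 286 seen 383.35064935064935 287.3636363636364 154
```

Collar, washer and paddle are all where they should be, and the sizes and heights are consistent. Handing in.

```bash
python3 -c "
from bench import r
print(r.hand_in())"
```

```text
the job is handed in; nothing more can be done
None
```

The job is handed in: the lever is snapped down and the drum, blue washer and brass collar are threaded on in that order, each home by height and force (about 22 s of the 67 s); I viewed 12 pictures, two over the limit of 10.

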